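# Line up the varnish samples by shade on the drying rail

### The job

Set the four wooden varnish samples out on the white drying rail in order of shade, from the palest at the red-knob end to the darkest at the grey-knob end. Put one on the middle of each blue pad, lying flat with its long side square across the rail, and let go of them all.

Things in the scene. Friction and masses are not known exactly. Their poses are not given: they have to be found in the camera images.
- bare_center (a point): wooden varnish sample, palest: cream-coloured bare wood; a plain block 70 long (its x axis) x 36 wide (its y axis) x 28 mm high with a small grey hanging-hole mark on its top; loose, 34 to 63 g, lying flat on the bench. The point is the block's centre, 14 mm above its underside; z is up.
- honey_center (a point): wooden varnish sample, second palest: golden honey-orange varnish; a plain block 70 long (its x axis) x 36 wide (its y axis) x 28 mm high with a small grey hanging-hole mark on its top; loose, 34 to 63 g, lying flat on the bench. The point is the block's centre, 14 mm above its underside; z is up.
- mahogany_center (a point): wooden varnish sample, second darkest: dark red-brown varnish; a plain block 70 long (its x axis) x 36 wide (its y axis) x 28 mm high with a small grey hanging-hole mark on its top; loose, 34 to 63 g, lying flat on the bench. The point is the block's centre, 14 mm above its underside; z is up.
- ebony_center (a point): wooden varnish sample, darkest: almost black-brown varnish; a plain block 70 long (its x axis) x 36 wide (its y axis) x 28 mm high with a small grey hanging-hole mark on its top; loose, 34 to 63 g, lying flat on the bench. The point is the block's centre, 14 mm above its underside; z is up.
- pad1: one of four identical blue pads fixed in a row on the white drying rail, 90 mm apart centre to centre; 76 mm across the rail (its x axis) x 46 mm along the rail (its y axis) x 4 mm thick. Origin at the centre of its underside, on the rail's top, 18 mm above the bench; so the pad's upper face is 4 mm above the origin, 22 mm above the bench. The pads' numbers say nothing of the order.
- pad2: one of four identical blue pads fixed in a row on the white drying rail, 90 mm apart centre to centre; 76 mm across the rail (its x axis) x 46 mm along the rail (its y axis) x 4 mm thick. Origin at the centre of its underside, on the rail's top, 18 mm above the bench; so the pad's upper face is 4 mm above the origin, 22 mm above the bench. The pads' numbers say nothing of the order.
- pad3: one of four identical blue pads fixed in a row on the white drying rail, 90 mm apart centre to centre; 76 mm across the rail (its x axis) x 46 mm along the rail (its y axis) x 4 mm thick. Origin at the centre of its underside, on the rail's top, 18 mm above the bench; so the pad's upper face is 4 mm above the origin, 22 mm above the bench. The pads' numbers say nothing of the order.
- pad4: one of four identical blue pads fixed in a row on the white drying rail, 90 mm apart centre to centre; 76 mm across the rail (its x axis) x 46 mm along the rail (its y axis) x 4 mm thick. Origin at the centre of its underside, on the rail's top, 18 mm above the bench; so the pad's upper face is 4 mm above the origin, 22 mm above the bench. The pads' numbers say nothing of the order.
- red_knob: red knob, 30 mm across and 38 mm high, fixed on the rail at one end of the row, 87 mm from the centre of the nearest pad; it marks the end where the row begins. The other end has a like knob in grey. Origin at the centre of its underside.
Mind the look-alikes: they are no part of the job. What is meant by the part that bears bare_center is not green, purple or turquoise, and is the larger of those in its own colour.

How it is judged:
By the outcome, as a careful person would: the job done as asked, in the order asked, and still so for the second after the job is handed in, with the robot touching nothing.
It also fails if it takes over 102 s, if anything falls off the work surface, if the arm or the gripper's body presses on something with over 40 N, if the wrist force passes 120 N, or if a joint passes its speed limit or range.

### The arm

A 6-joint arm with a two-finger parallel gripper is mounted at the origin on the work surface. World frame = base frame: x ahead of the robot, y to its left, z up, the work surface at z = 0. Lengths are in mm, angles in rad, forces in N, time in s.
With the tool pointing down it reaches from about 275 to 750 mm from the base axis. Payload 10.2 kg.
Tool frame: the origin (TCP) lies where the fingers leave the gripper's body, on its centre line; the fingertips stand 73 mm ahead of it and the grasp point (between the pads) lies 54 mm ahead of it; z points along the fingers, y is the line along which they close (so a half turn about z gives the same grasp; the last joint's range is limited). The gripper opens to 85 mm and grips with 20 to 120 N. Pads are 22 mm wide; open, the fingers measure 114 mm over their backs; the gripper's body (76 mm by 85 mm) begins 54 mm behind the grasp point. The pads swing forward as they close: fully open they stand 13 mm farther back than shut.
Start: joints at [0.893, 0.313, 1.498, -0, 1.331, -0.223], TCP at [230.637, 471.634, 303.894] pointing down, gripper open.
Joint ranges: [-2.94, 2.94], [-0.97, 2.17], [0.19, 2.56], [-1.23, 4.37], [0.02, 3.11], [-2.88, 2.88]. Speed limits (rad/s): [2.39, 2.39, 3.01, 3.14, 3.14, 3.14].

### API

Orientations are given as a unit quaternion [w, x, y, z].
In Python, from rig import ctrl gives the robot as it stands.
- The arm moves only by the shell command python3 -m creep 'ROWS' [OPENING] [FORCE]. ROWS is JSON, a list that holds one entry, the list of rows, each a list of 6 numbers: the shift along the world's x, y, z in units of 25 mm (1.0 is 25 mm), then the turn, a rotation vector about the world's x, y, z in units of 5 degrees (1.0 is 5 degrees). In form: [[[x, y, z, ax, ay, az], ...]]. A call has 1 to 20 rows; each row is the pose to reach, as a shift and turn from the pose commanded when the call began; what a row does not reach only later rows make up. A row lasts 1/12 s, in which the tool goes at most 41.7 mm and 7.16 degrees, less where a joint would pass 70% of its speed; a pose out of reach is approached as far as the arm can. A call with a gripper value outside its range is refused whole. OPENING is the finger opening in mm, from 0 to 85.4, set as the call begins (- or left out, the last holds). The fingers move at their own pace and stop on an object; FORCE is the grip in N (left out, the last holds). Time passes only in rows, so rows that repeat a pose let the fingers close. It gives the time, the measured TCP pose, the force, the opening and the grip force at its end, in the units of the state.
- ctrl.sense(): the state, without advancing time (a new reading comes with each control period).
- ctrl.capture(name): name is "scene" or "side" or "wrist"; returns a dict with "image" (400x640x3 uint8, red, green, blue), "fx", "fy", "cx", "cy" (pixels), "R" (3x3) and "t" (3): a world point X has camera coordinates R X + t. Camera axes: x right, y down, z forward; pixel columns grow to the right and rows downward; lengths in mm; the calibration is good to about 2 mm. A picture is of the moment at which its call begins. There is no depth.
- ctrl.finish_job(): hands the job in; it is judged then, once.
The state is a dict: "time_s": time; "joints": joint angles; "dq": joint speeds; "tau": joint torques, N m; "eef_pos": TCP position; "ee_rot": TCP orientation; "force": force on the tool from outside, world axes, zero at the start; "wrist_torque": the same for the moment, N m; "grip_width": opening from 0.0 (shut) to 1.0 (fully open); "grip_force": force on a finger pad.
Only numpy, scipy, OpenCV 4.12 (cv2) and the standard library are available. Lean on these libraries where they do the work, as an engineer would, in place of code of your own. Each camera call takes 0.05 s, during which the arm holds its last target. There are 200 camera calls.

## Working session

There is one attempt and no reset: what is moved stays moved. The work goes in short steps, Python scripts to look and compute and a shell command to move; the robot and the scene stay as the last step left them, time stands still between calls to the robot, and variables do not carry over. Pictures are saved under pics/ and viewed, at most 14 in all, crops included, and the job is handed in when it is done.

```bash
mkdir -p pics; ls
python3 - <<'E'
from rig import ctrl
import cv2
for n in ("scene","side"):
    c=ctrl.capture(n); cv2.imwrite(f"pics/{n}0.png",c["image"][:,:,::-1])
    print(n,c["fx"],c["cx"],c["cy"],c["R"],c["t"])
print(ctrl.sense())
E
```

```text
pics
scene 512.2357983243744 324.56234857414404 197.05017166996302 [[ 0.1957044   0.98054518 -0.01519677]
 [ 0.73045999 -0.15609503 -0.66487784]
 [-0.6543149   0.11901889 -0.74679751]] [ -94.03327563 -313.46154081 1732.1073659 ]
side 456.7936759474583 321.211628296901 201.8632842880477 [[ 0.94469112 -0.32781385  0.00983657]
 [-0.24090063 -0.71395313 -0.65744796]
 [ 0.2225434   0.61871562 -0.75343575]] [-440.95776288  148.90564214  844.56489726]
{'time_s': 0.1, 'joints': array([ 8.92610268e-01,  3.13408609e-01,  1.49832901e+00, -3.81261808e-05,
        1.33095838e+00, -2.23354303e-01]), 'dq': array([ 0.00065944, -0.00090721, -0.00204412, -0.00215445, -0.00039435,
        0.00035033]), 'tau': array([ 3.36532932e-03, -4.12903154e+01, -2.60142159e+01, -1.40454067e-04,
        3.08481409e-03, -1.66127813e-05]), 'eef_pos': array([230.55015415, 471.52395103, 303.39688033]), 'ee_rot': array([-2.23674945e-04,  2.25456236e-01,  9.74253140e-01, -5.04631939e-04]), 'force': array([ 0.26743007, -0.5244552 , -0.23427413]), 'wrist_torque': array([ 0.00659489, -0.00253088,  0.01184931]), 'grip_force': 0.0, 'grip_width': 1.0064812749762324}
```

View pics/scene0.png

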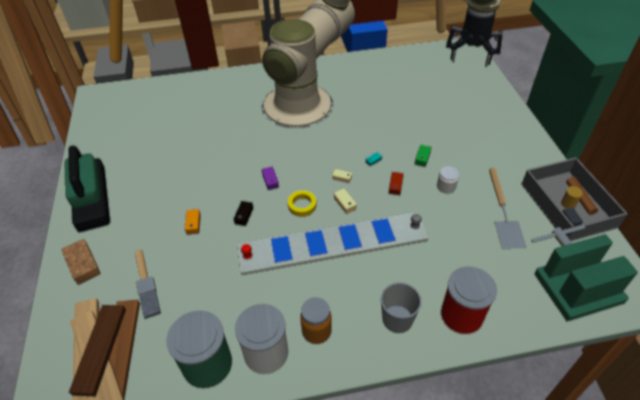

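View pics/side0.png

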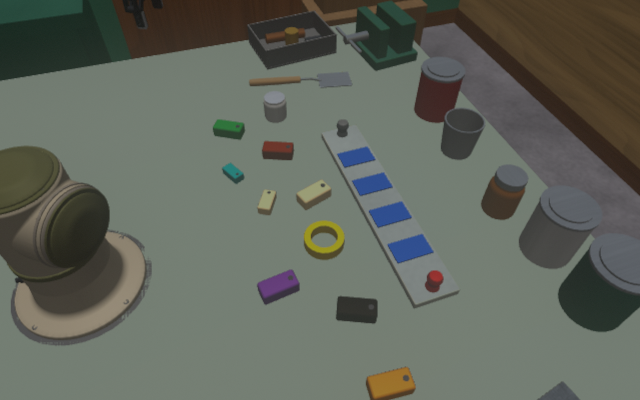

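Scene view: honey is at (193,221), ebony at (243,213), mahogany at (396,183). The rail runs from the red knob (247,251) to the grey knob (416,222).

There are two cream blocks, at scene (345,200) / side (314,194) and scene (342,175) / side (267,201). The first is clearly larger, so it is the bare sample. The purple, green and turquoise blocks are decoys. I'll confirm this in a crop and fit the poses.

```bash
cat > h.py <<'E'
import numpy as np, cv2
from scipy.optimize import least_squares
def proj(c,P):
    q=np.asarray(P)@np.array(c["R"]).T+np.array(c["t"])
    return np.c_[c["fx"]*q[:,0]/q[:,2]+c["cx"],c["fy"]*q[:,1]/q[:,2]+c["cy"]]
def back(c,uv,z):
    R=np.array(c["R"]);d=R.T@np.array([(uv[0]-c["cx"])/c["fx"],(uv[1]-c["cy"])/c["fy"],1]);o=-R.T@np.array(c["t"])
    return o+d*(z-o[2])/d[2]
def blob(c,uv,tol=(12,90,90),win=45):
    """mask component of the seed's colour around uv"""
    hsv=cv2.cvtColor(c["image"],cv2.COLOR_RGB2HSV).astype(int);u,v=map(int,uv)
    s=np.median(hsv[v-1:v+2,u-1:u+2].reshape(-1,3),0);d=np.abs(hsv-s);d[...,0]=np.minimum(d[...,0],180-d[...,0])
    m=(d<=np.array(tol)).all(2).astype(np.uint8);w=np.zeros_like(m);w[max(0,v-win):v+win,max(0,u-win):u+win]=1;m*=w
    m=cv2.morphologyEx(m,cv2.MORPH_CLOSE,np.ones((3,3)))
    n,l=cv2.connectedComponents(m);return (l==l[v,u]).astype(np.uint8)
def mom(x,bin=False):
    m=cv2.moments(x,bin);a=m["m00"]
    return np.array([m["m10"]/a,m["m01"]/a,m["mu20"]/a/10,m["mu11"]/a/10,m["mu02"]/a/10])
def box(p,L,W,z0,z1):
    c,s=np.cos(p[2]),np.sin(p[2])
    return np.array([[p[0]+c*a-s*b,p[1]+s*a+c*b,z] for a in(-L/2,L/2) for b in(-W/2,W/2) for z in(z0,z1)])
def fit(obs,L,W,z0,z1,x0):
    """obs: [(cam,mask)]; pose x,y,yaw"""
    t=[mom(m,True) for _,m in obs]
    f=lambda p:np.concatenate([mom(cv2.convexHull(proj(c,box(p,L,W,z0,z1)).astype(np.float32)))-k for (c,_),k in zip(obs,t)])
    r=[least_squares(f,[*x0,y],x_scale=[10,10,.1],diff_step=1e-3) for y in np.arange(0,3.1,.5)]
    b=min(r,key=lambda r:r.cost);p=b.x;p[2]=(p[2]+np.pi/2)%np.pi-np.pi/2;return p,b.cost
E
python3 - <<'E'
from h import *; from rig import ctrl
S=ctrl.capture("scene");D=ctrl.capture("side")
im=D["image"][:,:,::-1].copy();im2=S["image"][:,:,::-1].copy()
obj=dict(bare=((345,200),(312,195)),small=((342,175),(267,201)),honey=((193,222),(388,384)),mah=((396,184),(279,152)),ebony=((243,214),(355,310)),
p1=((282,250),(410,249)),p2=((316,243),(390,214)),p3=((350,237),(372,184)),p4=((384,231),(356,157)))
for n,(a,b) in obj.items():
    pad=n in("p1","p2","p3","p4")
    tol=(14,120,110) if n in("honey","mah") else (60,130,30) if n=="ebony" else (12,60,110) if not pad else (10,90,90)
    ma,mb=blob(S,a,tol),blob(D,b,tol)
    im[cv2.morphologyEx(mb,cv2.MORPH_GRADIENT,np.ones((2,2)))>0]=(255,0,255)
    x0=back(D,b,20)[:2]
    k=(76,46,18,22) if pad else (70,36,0,28)
    for o in ([(S,ma)],[(D,mb)],[(S,ma),(D,mb)]):
        p,c=fit(o,*k,x0);print(n,p[:2].round(1),np.degrees(p[2]).round(1),round(c,1),o[0][1].sum(),end=" | ")
    print()
print("red",back(S,(247,246),38),back(D,(435,277),38)," grey",back(S,(417,217),38),back(D,(343,125),38))
cv2.imwrite("pics/crop1.png",cv2.resize(im[105:400,190:480],None,fx=2,fy=2,interpolation=cv2.INTER_CUBIC))
E
```

```text
bare [467.4  59.8] 17.8 0.0 396 | bare [470.2  60.5] 18.4 0.1 687 | bare [469.4  60. ] 18.1 0.3 396 | 
small [371.   72.8] 74.9 2.1 239 | small [370.6  73.1] 61.1 9.0 389 | small [370.6  72.9] 62.3 11.6 239 | 
honey [ 452.9 -358.7] -3.7 0.8 317 | honey [ 456.2 -357.3] -7.4 1.9 1230 | honey [ 455.6 -357.6] -7.1 3.2 317 | 
mah [431.1 217.6] -26.7 0.7 255 | mah [434.8 218.9] -16.7 0.2 543 | mah [433.5 217.8] -24.3 1.4 255 | 
ebony [ 453.9 -221. ] -22.5 1.4 285 | ebony [ 454.6 -220.7] -24.1 0.7 957 | ebony [ 454.5 -220.8] -24.0 2.2 285 | 
p1 [ 598.3 -136.6] 0.9 0.3 391 | p1 [ 600.  -135.9] 2.1 0.1 796 | p1 [ 599.5 -136.3] 1.8 0.5 391 | 
p2 [597.  -46.4] -0.2 0.3 383 | p2 [599.1 -45.7] 1.6 0.0 667 | p2 [598.4 -46.2] 1.0 0.5 383 | 
p3 [595.9  43.5] -1.6 0.3 375 | p3 [598.2  44.6] 2.3 0.0 568 | p3 [597.3  43.8] 0.8 0.6 375 | 
p4 [595.  133.6] -1.9 0.3 366 | p4 [597.  134.9] 1.5 0.0 483 | p4 [596.1 134. ] -0.2 0.5 366 | 
red [ 585.94105322 -220.30092341   38.        ] [ 605.53718948 -218.61372916   38.        ]  grey [584.34858913 228.04087293  38.        ] [600.55670928 227.97936879  38.        ]
```

View pics/crop1.png

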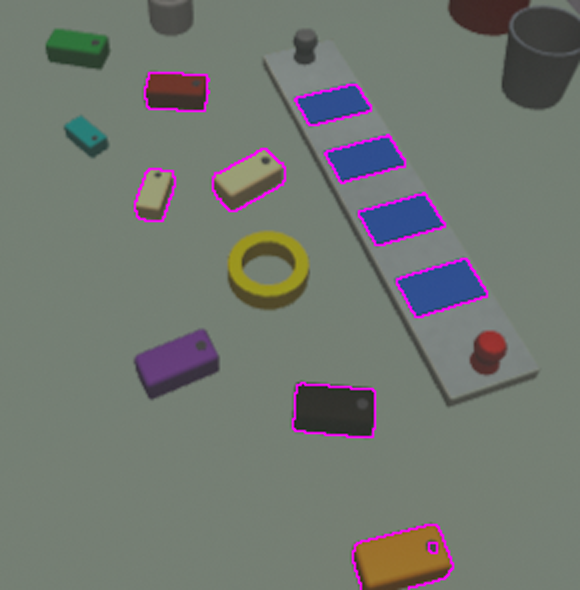

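The crop confirms it: the larger cream block at crop (248,178) is the bare sample, and the one at (155,194) is the small look-alike. The pads lie on a line near x=598, with y from -136 (red end) to 134. I'll go above the bare block first.

```bash
python3 -m creep '[[[1,-1.6,0,0,0,1],[2,-3.2,-0.5,0,0,2],[3,-4.8,-1,0,0,3],[4,-6.4,-1.5,0,0,4],[5,-8,-2,0,0,5],[6,-9.6,-2.5,0,0,6],[7,-11.2,-3,0,0,7],[8,-12.8,-3.5,0,0,8],[9,-14.4,-4,0,0,8.84],[9.55,-15.6,-4.5,0,0,8.84],[9.55,-16.46,-5,0,0,8.84],[9.55,-16.46,-5,0,0,8.84],[9.55,-16.46,-5,0,0,8.84],[9.55,-16.46,-5,0,0,8.84]]]' 70 40
python3 - <<'E'
from h import *; from rig import ctrl
c=ctrl.capture("wrist");cv2.imwrite("pics/w1.png",c["image"][:,:,::-1])
s=ctrl.sense();print(s["eef_pos"],s["ee_rot"],s["joints"])
print(proj(c,box([469.4,60,np.radians(18.1)],70,36,0,28)).round(0))
E
```

```text
time_s: 1.37
eef_pos: [469.5, 59.0, 178.2]
ee_rot: [-0.001, -0.156, 0.988, 0.0]
force: [-1.0, 0.1, 0.0]
grip_width: 0.822
grip_force: 0.0
[469.26677513  60.04008293 178.7668963 ] [-3.48722695e-04 -1.57082441e-01  9.87585411e-01  2.01636937e-04] [-1.21200241e-01  3.47072637e-01  1.81049547e+00  2.34836156e-04
  9.84806086e-01 -2.00759798e+00]
[[293. 157.]
 [290. 163.]
 [338. 157.]
 [341. 163.]
 [295. 238.]
 [293. 252.]
 [336. 238.]
 [339. 252.]]
```

View pics/w1.png

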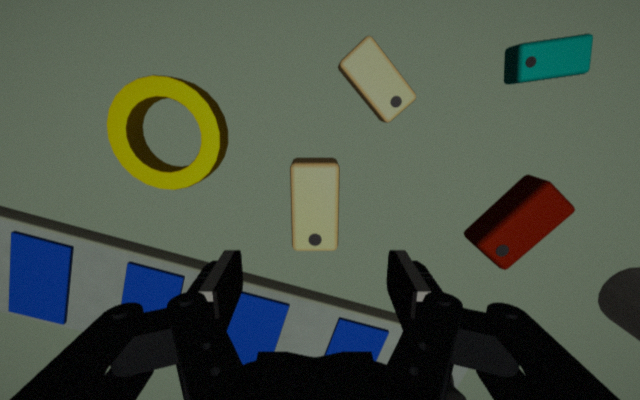

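The wrist view shows the bare block centred between the fingers, spanning (291,160) to (339,250). That agrees with the fit. Descend and grip.

```bash
python3 -m creep '[[[0,0,-0.8,0,0,0],[0,0,-1.6,0,0,0],[0,0,-2.4,0,0,0],[0,0,-3.2,0,0,0],[0,0,-3.8,0,0,0],[0,0,-4.1,0,0,0],[0,0,-4.2,0,0,0],[0,0,-4.2,0,0,0],[0,0,-4.2,0,0,0]]]'
python3 -m creep '[[[0,0,0,0,0,0],[0,0,0,0,0,0],[0,0,0,0,0,0],[0,0,0,0,0,0],[0,0,0,0,0,0],[0,0,0,0,0,0],[0,0,0,0,0,0],[0,0,0,0,0,0]]]' 20 40
python3 - <<'E'
from h import *; from rig import ctrl
c=ctrl.capture("wrist");d=ctrl.capture("side")
i=np.vstack([c["image"][100:400,:],cv2.resize(d["image"][130:250,240:440],(500,300))[:, :].copy() if 0 else cv2.copyMakeBorder(cv2.resize(d["image"][130:250,240:440],(500,300)),0,0,0,140,0)])
cv2.imwrite("pics/g1.png",i[:,:,::-1])
E
```

```text
time_s: 2.17
eef_pos: [469.7, 60.5, 74.8]
ee_rot: [0.001, -0.158, 0.987, -0.0]
force: [-0.3, -0.1, 0.0]
grip_width: 0.82
grip_force: 0.0
time_s: 2.83
eef_pos: [469.7, 60.1, 74.6]
ee_rot: [0.001, -0.158, 0.987, -0.0]
force: [-1.4, 0.2, 6.0]
grip_width: 0.414
grip_force: 40.6
```

View pics/g1.png

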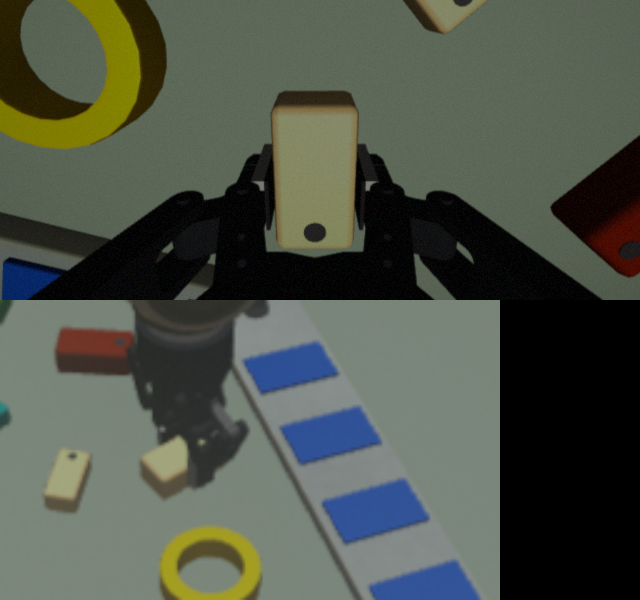

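Gripped at 40 N with the block upright and centred along the fingers; in the wrist picture it spans columns 272-357. Carry it to the red-end pad.

```bash
python3 -m creep '[[[0,0,0.6,0,0,0],[0,0,1.4,0,0,0],[0,0,2.2,0,0,0],[0.2,-0.3,3,0,0,-0.2],[0.7,-1,3,0,0,-0.6],[1.3,-2,3,0,0,-1],[2,-3,3,0,0,-1.4],[2.7,-4,3,0,0,-1.8],[3.4,-5,3,0,0,-2.2],[4,-6,3,0,0,-2.6],[4.6,-6.9,3,0,0,-3],[5,-7.5,3,0,0,-3.3],[5.2,-7.85,3,0,0,-3.48],[5.2,-7.85,3,0,0,-3.48],[5.2,-7.85,2.4,0,0,-3.48],[5.2,-7.85,1.9,0,0,-3.48],[5.2,-7.85,1.5,0,0,-3.48],[5.2,-7.85,1.2,0,0,-3.48],[5.2,-7.85,1.2,0,0,-3.48],[5.2,-7.85,1.2,0,0,-3.48]]]'
python3 - <<'E'
from h import *; from rig import ctrl
c=ctrl.capture("wrist");cv2.imwrite("pics/w2.png",c["image"][:,:,::-1]);s=ctrl.sense();print(s["eef_pos"],s["joints"])
E
```

```text
time_s: 4.6
eef_pos: [599.3, -135.8, 103.7]
ee_rot: [-0.0, -0.007, 1.0, 0.0]
force: [0.8, -1.0, 0.2]
grip_width: 0.413
grip_force: 40.0
[ 599.53115174 -135.96807831  104.25811495] [-4.13344668e-01  7.16742026e-01  1.41741584e+00 -5.01162844e-06
  1.00698234e+00 -1.99745762e+00]
```

View pics/w2.png

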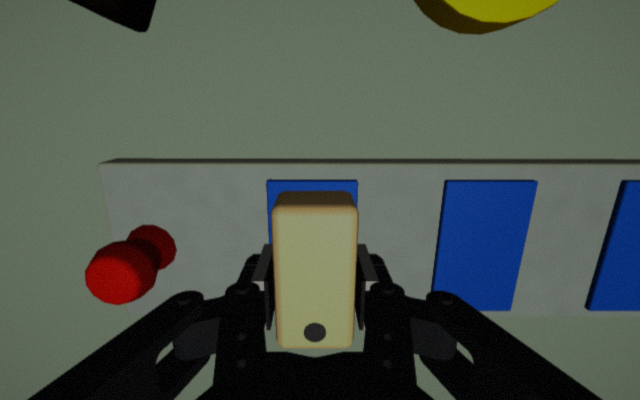

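The block is over the red-end pad and square to it: pad columns 267-357, block columns 273-357. Lower, release and retreat upward, then move toward honey.

```bash
python3 -m creep '[[[0,0,-0.15,0,0,0],[0,0,-0.28,0,0,0],[0,0,-0.28,0,0,0],[0,0,-0.28,0,0,0]]]'
python3 -m creep '[[[0,0,0,0,0,0],[0,0,0,0,0,0],[0,0,0,0,0,0],[0,0,0,0,0,0],[0,0,0.4,0,0,0],[0,0,1,0,0,0],[0,0,1.8,0,0,0],[0,0,2.6,0,0,0],[0,0,3.2,0,0,0],[0,0,3.2,0,0,0]]]' 62
python3 -m creep '[[[-0.6,-0.9,0,0,0,-0.2],[-1.4,-2.1,0,0,0,-0.5],[-2.2,-3.4,0,0,0,-0.8],[-3,-4.6,0,0,0,-1.1],[-3.8,-5.8,0,0,0,-1.3],[-4.6,-7.1,0,0,0,-1.56],[-5.3,-8.2,0,0,0,-1.56],[-5.76,-8.85,0,0,0,-1.56],[-5.76,-8.85,0,0,0,-1.56],[-5.76,-8.85,0,0,0,-1.56],[-5.76,-8.85,0,0,0,-1.56]]]' 70
python3 - <<'E'
from h import *; from rig import ctrl
c=ctrl.capture("wrist");d=ctrl.capture("side");s=ctrl.capture("scene")
cv2.imwrite("pics/w3.png",c["image"][:,:,::-1]);print(ctrl.sense()["eef_pos"])
print(proj(c,box([455.6,-357.6,np.radians(-7.1)],70,36,0,28)).round(0)[1::2])
E
```

```text
time_s: 4.98
eef_pos: [599.4, -136.1, 96.9]
ee_rot: [-0.0, -0.006, 1.0, 0.0]
force: [0.1, -0.6, -0.8]
grip_width: 0.412
grip_force: 40.1
time_s: 5.82
eef_pos: [600.5, -136.5, 181.0]
ee_rot: [0.003, -0.007, 1.0, -0.001]
force: [0.4, -0.5, 0.6]
grip_width: 0.728
grip_force: 0.0
time_s: 6.73
eef_pos: [455.7, -356.6, 176.6]
ee_rot: [-0.0, 0.061, 0.998, 0.0]
force: [0.5, -0.1, 0.1]
grip_width: 0.817
grip_force: 0.0
[ 456.02924    -356.38340314  176.83502073]
[[287. 163.]
 [338. 163.]
 [290. 253.]
 [336. 253.]]
```

View pics/w3.png

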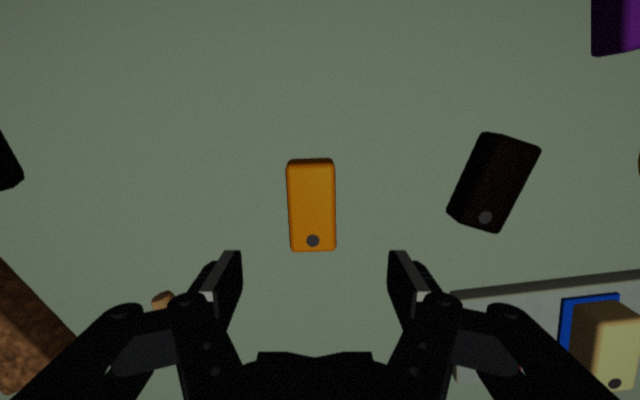

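Honey is centred at columns 286-336, rows 158-251, as predicted, and ebony is visible at (495,183). Grip it and carry it to pad 2.

```bash
python3 -m creep '[[[0,0,-0.8,0,0,0],[0,0,-1.6,0,0,0],[0,0,-2.4,0,0,0],[0,0,-3.2,0,0,0],[0,0,-3.8,0,0,0],[0,0,-4.1,0,0,0],[0,0,-4.1,0,0,0],[0,0,-4.1,0,0,0]]]'
python3 -m creep '[[[0,0,0,0,0,0],[0,0,0,0,0,0],[0,0,0,0,0,0],[0,0,0,0,0,0],[0,0,0,0,0,0],[0,0,0,0,0,0],[0,0,0,0,0,0],[0,0,0,0,0,0],[0,0,0.6,0,0,0],[0,0,1.4,0,0,0],[0,0,2.2,0,0,0],[0,0,3,0,0,0],[0,0,3,0,0,0]]]' 20 40
python3 -m creep '[[[0.2,0.4,0,0,0,0.1],[0.5,1.1,0,0,0,0.2],[1,2.1,0,0,0,0.3],[1.5,3.2,0,0,0,0.4],[2,4.3,0,0,0,0.5],[2.5,5.4,0,0,0,0.7],[3,6.5,0,0,0,0.9],[3.5,7.6,0,0,0,1],[4,8.7,0,0,0,1.1],[4.5,9.8,0,0,0,1.2],[5,10.9,0,0,0,1.3],[5.4,11.7,0,0,0,1.4],[5.65,12.3,0,0,0,1.56],[5.72,12.45,0,0,0,1.56],[5.72,12.45,-0.6,0,0,1.56],[5.72,12.45,-1.1,0,0,1.56],[5.72,12.45,-1.5,0,0,1.56],[5.72,12.45,-1.8,0,0,1.56],[5.72,12.45,-1.8,0,0,1.56],[5.72,12.45,-1.8,0,0,1.56]]]'
python3 - <<'E'
from h import *; from rig import ctrl
c=ctrl.capture("wrist");cv2.imwrite("pics/w4.png",c["image"][:,:,::-1]);s=ctrl.sense();print(s["eef_pos"],s["joints"])
E
```

```text
time_s: 7.55
eef_pos: [455.8, -357.2, 74.8]
ee_rot: [0.0, 0.061, 0.998, -0.0]
force: [0.6, -0.2, -0.8]
grip_width: 0.819
grip_force: 0.0
time_s: 8.63
eef_pos: [456.3, -358.4, 153.3]
ee_rot: [0.002, 0.062, 0.998, -0.002]
force: [1.0, -0.4, 0.4]
grip_width: 0.415
grip_force: 39.8
time_s: 10.3
eef_pos: [598.2, -46.5, 104.0]
ee_rot: [-0.0, -0.006, 1.0, 0.0]
force: [0.6, 0.2, -0.8]
grip_width: 0.411
grip_force: 39.8
[598.49904658 -46.4435042  104.65416325] [-2.72406841e-01  6.89938717e-01  1.46730691e+00 -3.02450691e-05
  9.83958018e-01 -1.85570078e+00]
```

View pics/w4.png

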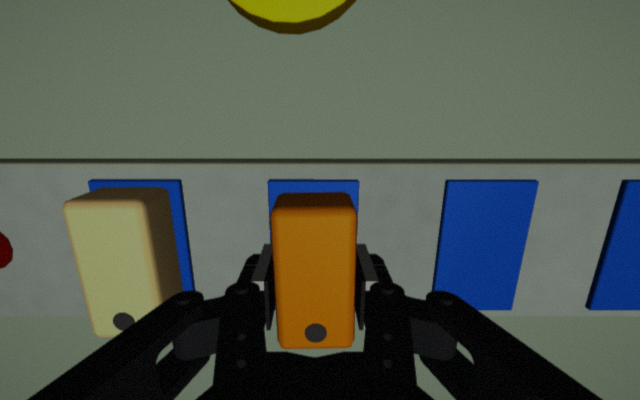

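Honey hangs squarely over pad 2; bare sits on pad 1. Lower and release, then move above mahogany.

```bash
python3 -m creep '[[[0,0,-0.15,0,0,0],[0,0,-0.3,0,0,0],[0,0,-0.3,0,0,0],[0,0,-0.3,0,0,0]]]'
python3 -m creep '[[[0,0,0,0,0,0],[0,0,0,0,0,0],[0,0,0,0,0,0],[0,0,0,0,0,0],[0,0,0.4,0,0,0],[0,0,1,0,0,0],[0,0,1.8,0,0,0],[0,0,2.6,0,0,0],[0,0,3.2,0,0,0],[0,0,3.2,0,0,0]]]' 62
python3 -m creep '[[[-0.6,1,0,0,0,-0.6],[-1.3,2.1,0,0,0,-1.2],[-2,3.2,0,0,0,-1.8],[-2.7,4.4,0,0,0,-2.4],[-3.5,5.6,0,0,0,-3],[-4.2,6.8,0,0,0,-3.6],[-5,8,0,0,0,-4.2],[-5.8,9.2,0,0,0,-4.8],[-6.4,10.2,0,0,0,-4.94],[-6.6,10.56,0,0,0,-4.94],[-6.6,10.56,0,0,0,-4.94],[-6.6,10.56,0,0,0,-4.94],[-6.6,10.56,0,0,0,-4.94]]]' 70
cat > near.py <<'E'
import sys; from h import *; from rig import ctrl
n,x,y,yaw=sys.argv[1],*map(float,sys.argv[2:5])
c=ctrl.capture("wrist");im=c["image"][:,:,::-1].copy()
u=proj(c,[[x,y-6,28]])[0]
m=blob(c,u,(14,120,110) if n!="ebony" else (90,255,26),110)
im[cv2.morphologyEx(m,cv2.MORPH_GRADIENT,np.ones((2,2)))>0]=(255,0,255);cv2.imwrite(f"pics/{n}.png",im)
p,k=fit([(c,m)],70,36,0,28,[x,y]);print(n,p[:2],np.degrees(p[2]),k,u,m.sum(),ctrl.sense()["eef_pos"])
E
python3 near.py mah 433.5 217.8 -24
```

```text
time_s: 10.68
eef_pos: [598.7, -46.3, 97.2]
ee_rot: [0.001, -0.006, 1.0, -0.0]
force: [0.5, -0.3, 2.1]
grip_width: 0.412
grip_force: 40.0
time_s: 11.52
eef_pos: [599.5, -46.3, 180.9]
ee_rot: [0.003, -0.007, 1.0, -0.001]
force: [-0.1, 0.8, 0.3]
grip_width: 0.728
grip_force: 0.0
time_s: 12.6
eef_pos: [434.1, 217.0, 176.8]
ee_rot: [0.0, 0.208, 0.978, -0.0]
force: [-0.2, -0.2, 0.1]
grip_width: 0.82
grip_force: 0.0
mah [434.12413438 215.92157275] -22.766755064972756 31.99781598388994 [307.38236597 212.04603555] 4243 [434.10111165 216.90002604 176.74979395]
```

View pics/mah.png

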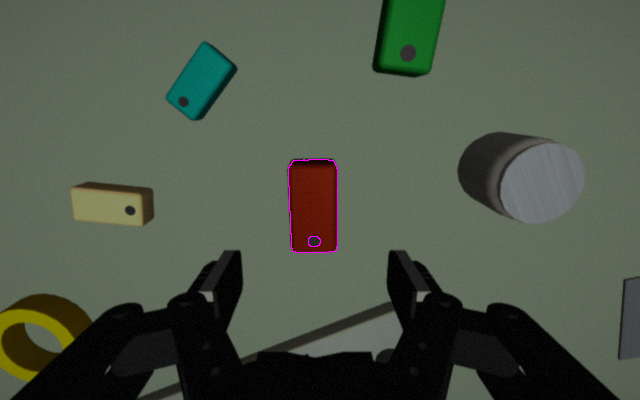

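Mahogany is centred at columns 288-337, rows 159-252, aligned with the fingers. Grip it and carry it to pad 3.

```bash
python3 -m creep '[[[0,0,-0.8,0,0,0],[0,0,-1.6,0,0,0],[0,0,-2.4,0,0,0],[0,0,-3.2,0,0,0],[0,0,-3.8,0,0,0],[0,0,-4.1,0,0,0],[0,0,-4.1,0,0,0],[0,0,-4.1,0,0,0]]]'
python3 -m creep '[[[0,0,0,0,0,0],[0,0,0,0,0,0],[0,0,0,0,0,0],[0,0,0,0,0,0],[0,0,0,0,0,0],[0,0,0,0,0,0],[0,0,0,0,0,0],[0,0,0,0,0,0],[0,0,0.6,0,0,0],[0,0,1.4,0,0,0],[0,0,2.2,0,0,0],[0,0,3,0,0,0],[0,0,3,0,0,0]]]' 20 40
python3 -m creep '[[[0.3,-0.3,0,0,0,0.3],[0.8,-0.8,0,0,0,0.7],[1.4,-1.5,0,0,0,1.2],[2.1,-2.2,0,0,0,1.7],[2.8,-3,0,0,0,2.2],[3.5,-3.7,0,0,0,2.7],[4.2,-4.5,0,0,0,3.2],[4.9,-5.2,0,0,0,3.7],[5.6,-5.9,0,0,0,4.2],[6.2,-6.6,0,0,0,4.6],[6.56,-6.96,0,0,0,4.94],[6.56,-6.96,0,0,0,4.94],[6.56,-6.96,0,0,0,4.94],[6.56,-6.96,-0.6,0,0,4.94],[6.56,-6.96,-1.1,0,0,4.94],[6.56,-6.96,-1.5,0,0,4.94],[6.56,-6.96,-1.8,0,0,4.94],[6.56,-6.96,-1.8,0,0,4.94],[6.56,-6.96,-1.8,0,0,4.94]]]'
python3 - <<'E'
from h import *; from rig import ctrl
c=ctrl.capture("wrist");cv2.imwrite("pics/w5.png",c["image"][:,:,::-1]);s=ctrl.sense();print(s["eef_pos"],s["joints"])
E
```

```text
time_s: 13.32
eef_pos: [433.9, 217.5, 74.7]
ee_rot: [0.0, 0.208, 0.978, 0.0]
force: [0.6, -0.6, 0.6]
grip_width: 0.819
grip_force: 0.0
time_s: 14.4
eef_pos: [434.7, 218.3, 152.8]
ee_rot: [0.003, 0.207, 0.978, 0.001]
force: [1.2, 0.2, -0.5]
grip_width: 0.413
grip_force: 40.1
time_s: 15.98
eef_pos: [597.2, 44.1, 104.1]
ee_rot: [-0.0, -0.007, 1.0, 0.0]
force: [-1.0, -0.3, -0.5]
grip_width: 0.414
grip_force: 40.0
[597.5134004   44.01947079 104.67404625] [-1.21814721e-01  6.87810857e-01  1.47129007e+00 -4.42193875e-06
  9.82097887e-01 -1.70565727e+00]
```

View pics/w5.png

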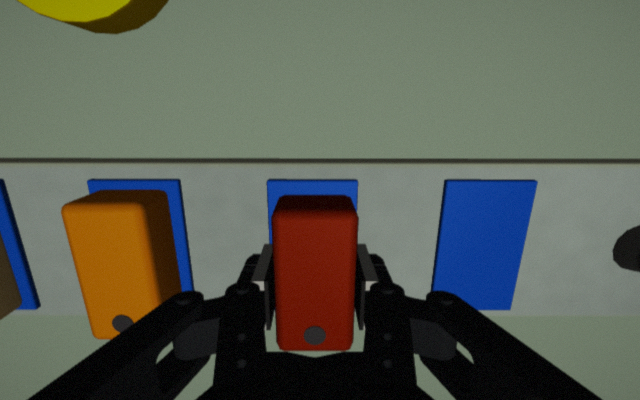

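Mahogany sits square over pad 3, about 1 mm low in x compared with the others. Nudge it, release, and go to ebony.

```bash
python3 -m creep '[[[-0.04,0,-0.15,0,0,0],[-0.04,0,-0.3,0,0,0],[-0.04,0,-0.3,0,0,0],[-0.04,0,-0.3,0,0,0]]]'
python3 -m creep '[[[0,0,0,0,0,0],[0,0,0,0,0,0],[0,0,0,0,0,0],[0,0,0,0,0,0],[0,0,0.4,0,0,0],[0,0,1,0,0,0],[0,0,1.8,0,0,0],[0,0,2.6,0,0,0],[0,0,3.2,0,0,0],[0,0,3.2,0,0,0]]]' 62
python3 -m creep '[[[-0.6,-1,0,0,0,-0.6],[-1.2,-2.1,0,0,0,-1.2],[-1.8,-3.2,0,0,0,-1.8],[-2.4,-4.4,0,0,0,-2.4],[-3,-5.6,0,0,0,-3],[-3.6,-6.8,0,0,0,-3.6],[-4.3,-8,0,0,0,-4.2],[-5,-9.2,0,0,0,-4.8],[-5.5,-10.2,0,0,0,-4.94],[-5.67,-10.58,0,0,0,-4.94],[-5.67,-10.58,0,0,0,-4.94],[-5.67,-10.58,0,0,0,-4.94],[-5.67,-10.58,0,0,0,-4.94]]]' 70
python3 near.py ebony 454.5 -220.8 -24
```

```text
time_s: 16.37
eef_pos: [596.6, 43.8, 97.1]
ee_rot: [0.0, -0.006, 1.0, -0.0]
force: [-0.3, -0.6, 2.0]
grip_width: 0.416
grip_force: 40.5
time_s: 17.2
eef_pos: [597.5, 43.8, 180.9]
ee_rot: [0.003, -0.007, 1.0, -0.0]
force: [0.2, 0.6, 0.4]
grip_width: 0.73
grip_force: 0.0
time_s: 18.28
eef_pos: [455.1, -219.6, 176.7]
ee_rot: [-0.0, 0.207, 0.978, 0.0]
force: [-0.0, 0.1, -0.8]
grip_width: 0.816
grip_force: 0.0
ebony [ 454.34469288 -221.72256837] -24.46119293485162 25.56938540532424 [304.78381166 213.20892623] 4261 [ 455.13029447 -219.44904957  176.75305826]
```

View pics/ebony.png

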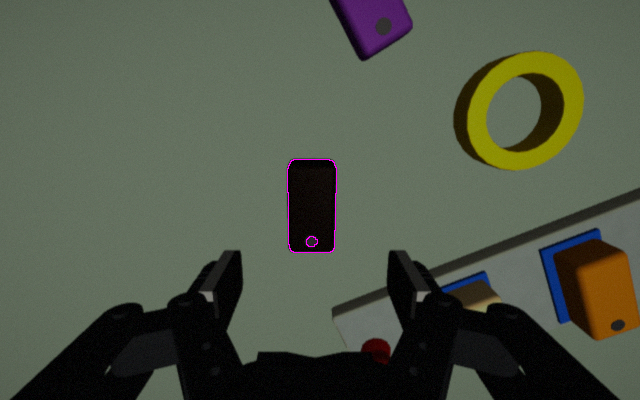

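Ebony is centred at columns 288-336, rows 158-252. Grip it and carry it to pad 4.

```bash
python3 -m creep '[[[0,0,-0.8,0,0,0],[0,0,-1.6,0,0,0],[0,0,-2.4,0,0,0],[0,0,-3.2,0,0,0],[0,0,-3.8,0,0,0],[0,0,-4.1,0,0,0],[0,0,-4.1,0,0,0],[0,0,-4.1,0,0,0]]]'
python3 -m creep '[[[0,0,0,0,0,0],[0,0,0,0,0,0],[0,0,0,0,0,0],[0,0,0,0,0,0],[0,0,0,0,0,0],[0,0,0,0,0,0],[0,0,0,0,0,0],[0,0,0,0,0,0],[0,0,0.6,0,0,0],[0,0,1.4,0,0,0],[0,0,2.2,0,0,0],[0,0,3,0,0,0],[0,0,3,0,0,0]]]' 20 40
python3 -m creep '[[[0.1,0.5,0,0,0,0.2],[0.3,1.4,0,0,0,0.5],[0.6,2.5,0,0,0,0.9],[1,3.7,0,0,0,1.3],[1.4,4.9,0,0,0,1.7],[1.8,6.1,0,0,0,2.1],[2.2,7.3,0,0,0,2.5],[2.6,8.5,0,0,0,2.9],[3.1,9.7,0,0,0,3.3],[3.6,10.9,0,0,0,3.7],[4.2,12,0,0,0,4.1],[4.8,13,0,0,0,4.5],[5.3,13.8,0,0,0,4.94],[5.62,14.19,0,0,0,4.94],[5.62,14.19,0,0,0,4.94],[5.62,14.19,-0.6,0,0,4.94],[5.62,14.19,-1.2,0,0,4.94],[5.62,14.19,-1.8,0,0,4.94],[5.62,14.19,-1.8,0,0,4.94],[5.62,14.19,-1.8,0,0,4.94]]]'
python3 - <<'E'
from h import *; from rig import ctrl
c=ctrl.capture("wrist");cv2.imwrite("pics/w6.png",c["image"][:,:,::-1]);s=ctrl.sense();print(s["eef_pos"],s["joints"])
E
```

```text
time_s: 19.0
eef_pos: [455.1, -220.2, 74.7]
ee_rot: [0.0, 0.207, 0.978, -0.0]
force: [0.3, 0.2, 0.4]
grip_width: 0.823
grip_force: 0.0
time_s: 20.08
eef_pos: [455.7, -221.4, 152.9]
ee_rot: [0.003, 0.207, 0.978, -0.001]
force: [0.3, -0.4, 0.3]
grip_width: 0.416
grip_force: 40.1
time_s: 21.75
eef_pos: [594.3, 133.9, 103.5]
ee_rot: [-0.001, -0.006, 1.0, -0.0]
force: [0.2, 0.0, 0.3]
grip_width: 0.417
grip_force: 40.0
[594.86094338 133.95549544 104.52438673] [ 2.95912560e-02  7.07532933e-01  1.43418070e+00 -2.12163819e-05
  1.00035488e+00 -1.55394691e+00]
```

View pics/w6.png

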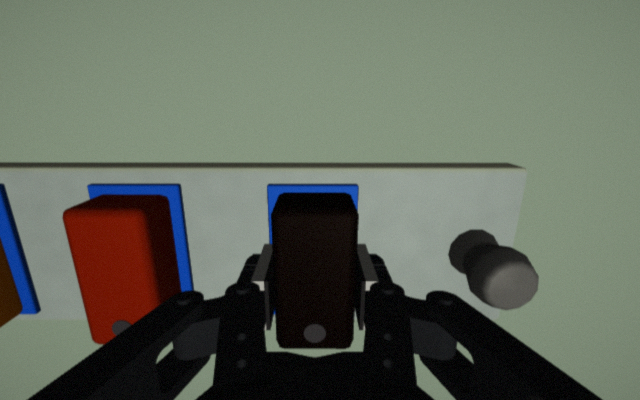

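Ebony is square over pad 4, but the pad edge is at row 184 here against 180 on the other pads, so shift about +1.5 mm in x. Then release, retreat and check all four.

```bash
python3 -m creep '[[[0.06,0,-0.15,0,0,0],[0.06,0,-0.3,0,0,0],[0.06,0,-0.3,0,0,0],[0.06,0,-0.3,0,0,0]]]'
python3 -m creep '[[[0,0,0,0,0,0],[0,0,0,0,0,0],[0,0,0,0,0,0],[0,0,0,0,0,0],[0,0,0.4,0,0,0],[0,0,1,0,0,0],[0,0,1.8,0,0,0],[0,0,2.6,0,0,0],[0,0,3.6,0,0,0],[0,0,4.6,0,0,0],[-1,0,5.6,0,0,0],[-2,0,6,0,0,0],[-3,-1,6,0,0,0],[-4,-2,6,0,0,0],[-5,-3,6,0,0,0],[-6,-4,6,0,0,0],[-7,-5,6,0,0,0],[-7,-5.4,6,0,0,0],[-7,-5.4,6,0,0,0],[-7,-5.4,6,0,0,0]]]' 62
python3 - <<'E'
from h import *; from rig import ctrl
cs={n:ctrl.capture(n) for n in("scene","side","wrist")};print(ctrl.sense()["eef_pos"],ctrl.sense()["time_s"])
P=dict(bare=(599.5,-136.3),honey=(598.4,-46.2),mah=(597.3,43.8),ebony=(596.1,134))
for n,(x,y) in P.items():
  for k,c in cs.items():
    u=proj(c,[[x,y-7,50]])[0]
    if not(3<u[0]<637 and 3<u[1]<397): continue
    m=blob(c,u,(14,120,110) if n in("honey","mah") else (90,255,26) if n=="ebony" else (12,60,110),90)
    p,q=fit([(c,m)],70,36,22,50,[x,y]);print(n,k,(p[:2]-[x,y]).round(1),np.degrees(p[2]).round(1),round(q,1),m.sum())
a=cs["side"]["image"][100:320,280:480];b=cs["wrist"]["image"]
cv2.imwrite("pics/end.png",cv2.hconcat([cv2.resize(a,(400,440)),cv2.resize(cv2.copyMakeBorder(b,0,304,0,0,0),(400,440))])[:,:,::-1] if 0 else cv2.resize(a,(545,600),interpolation=cv2.INTER_CUBIC)[:,:,::-1])
cv2.imwrite("pics/endw.png",b[:,:,::-1])
E
```

```text
time_s: 22.13
eef_pos: [597.0, 134.1, 97.3]
ee_rot: [0.001, -0.006, 1.0, 0.0]
force: [1.1, 0.0, 1.4]
grip_width: 0.417
grip_force: 40.4
time_s: 23.8
eef_pos: [422.1, -1.0, 247.6]
ee_rot: [0.001, -0.006, 1.0, -0.0]
force: [-0.6, 0.4, 0.6]
grip_width: 0.727
grip_force: 0.0
[ 4.22179304e+02 -1.48429983e-01  2.46968147e+02] 23.95
bare scene [-10.6   0.8] 6.4 1.5 341
bare side [0.8 2.8] 2.8 0.6 832
bare wrist [  8.6 -32.8] -56.2 124.3 1751
honey scene [-2.5  1.2] 3.2 1.2 328
honey side [2.  2.1] 4.1 1.0 706
honey wrist [-10.9  -1.8] -30.9 289.0 1472
mah scene [-3.   1.5] 1.6 1.7 305
mah side [2.3 2.9] 4.4 0.8 624
mah wrist [-10.8   0.3] -25.8 318.8 1396
ebony scene [-0.2  0.9] 0.2 1.8 298
ebony side [1.5 1.7] 3.3 0.7 549
ebony wrist [-25.5  11.3] 85.8 22037.2 15608
```

View pics/end.png

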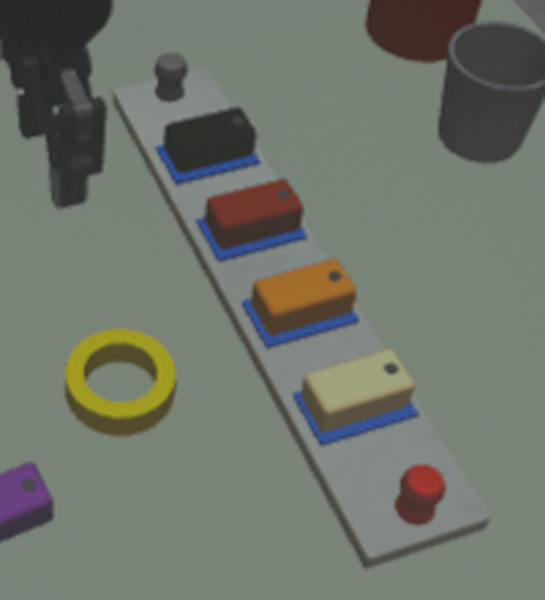

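View pics/endw.png

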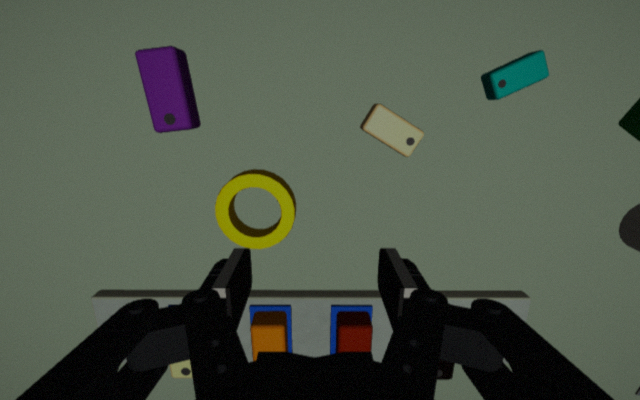

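The end pictures show all four samples flat and square, each within about 2 mm of its pad's middle. The order from the red knob is bare, honey, mahogany, ebony, and the gripper is clear of everything.

```bash
python3 -c "
from rig import ctrl
print(ctrl.finish_job())"
```

```text
the job is handed in; nothing more can be done
None
```

The job is handed in after about 24 s of the 102 s allowed: the four samples lie released on the rail pads as bare, honey, mahogany, ebony from the red knob to the grey, each within about 2 mm of its pad's middle by the last camera check; no verdict came back.

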